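Lock the sample carrier on the measuring stage with a T-key

ROBOT

A 6-joint arm with a two-finger parallel gripper is mounted at the origin on the work surface. World frame = base frame: x ahead of the robot, y to its left, z up, the work surface at z = 0. Lengths are in m, angles in rad, forces in N, time in s.
With the tool pointing down it reaches from about 0.35 to 0.775 m from the base axis. Payload 5.5 kg.
Tool frame: the origin (TCP) lies midway between the tips of the shut fingers; the grasp point (between the pads) lies 19 mm behind it; z points along the fingers, y is the line along which they close (so a half turn about z gives the same grasp; the last joint's range is limited). The gripper opens to 85 mm and grips with 20 to 120 N. Pads are 22 mm wide; open, the fingers measure 114 mm over their backs; the gripper's body (76 mm by 85 mm) begins 54 mm behind the grasp point. The pads swing forward as they close: fully open they stand 13 mm farther back than shut.
Start: joints at [1.139, 0.313, 0.046, 1.304, 0, 1.431], TCP at [0.165, 0.551, 0.231] pointing down, gripper open.
Joint ranges: [-2.76, 2.76], [-0.86, 1.69], [-1.03, 1.26], [-2.2, 2.34], [-1.47, 1.5], [-3.14, 3.14]. Speed limits (rad/s): [2.57, 2.57, 3.14, 3.14, 3.14, 3.14].

INTERFACE

Orientations are given as a unit quaternion [w, x, y, z].
In Python, from workcell import env gives the robot as it stands.
- The arm moves only by the tool move_arm, never from a script. Its argument "targets" is a list of rows, each a list of 3 entries, a list of its own where there are three numbers: the shift along the tool's x, y, z in mm, then the turn, a rotation vector about the tool's x, y, z in units of 10 degrees (1.0 is 10 degrees), then the closure, from -1 (fully open) to 1 (shut). In form: [[[dx, dy, dz], [ax, ay, az], gripper], ...]. A call has 1 to 5 rows; each row is the pose to reach, as a shift and turn from the pose commanded when the call began, along the tool's axes at that moment; what a row does not reach only later rows make up. A row lasts 1/8 s, in which the tool goes at most 62.5 mm and 10.7 degrees, less where a joint would pass 70% of its speed; a pose out of reach is approached as far as the arm can. A call with a gripper value outside its range is refused whole. The fingers move at their own pace and stop on an object; "squeeze" is the grip in N (left out, the last holds). Time passes only in rows, so rows that repeat a pose let the fingers close. It gives the time, the measured TCP pose, the force, the opening and the grip force at its end, in the units of the state.
- env.get_state(): the state, without advancing time (a new reading comes with each control period).
- env.read_camera(name): name is "side" or "top" or "wrist"; returns a dict with "pixels" (420x560x3 uint8, red, green, blue), "fovy" (degrees; the focal length in pixels is half the picture's height over the tangent of half this angle, whatever the lens; pixels are square), "cx", "cy" (the principal point, pixels), "extrinsics" (4x4, takes a point from world to camera coordinates); the wrist camera has in their place "mount" (4x4, takes a point from camera to tool coordinates, whose origin is the TCP and whose axes are the flange's). Camera axes: x right, y up, looking along -z (the intrinsics and any distortion apply to the point x, -y, -z); pixel columns grow to the right and rows downward; lengths in m; the calibration is good to about 2 mm. A picture is of the moment at which its call begins: read the wrist's pose just before it. There is no depth.
- env.hand_in(): hands the job in; it is judged then, once.
Trained networks look in a picture, given as the dict that the camera call returned (one of the last four; its "shot" number tells which), for a name from the list of things; names that differ only in an ending like _2 or _b are one class to them, and where a whole thing is asked for, a point or a joint stands for the part that bears it (a point fixed in the world has none). Each returns a list of dicts, best first, with "confidence" (0 to 1); they miss things now and then, are a little off and sometimes report something else, mostly with a low value. They report only what shows in the picture. A call takes as long as a camera call. They do not tell look-alikes from the thing itself.
- env.spot_in(thing, picture): "centre" ([x, y, z] in m, in world coordinates, good to about 4 mm: the middle of the surface that is visible of it).
- env.regions_of(thing, picture): "mask" (420x560 bool, what is visible of it).
- env.landmark_of(thing, picture): "centre" ([x, y, z] in m, in world coordinates, good to about 4 mm: a listed point, or the origin of a listed thing).
The state is a dict: "clock": time; "joint_pos": joint angles; "qvel": joint speeds; "tau": joint torques, N m; "tcp_pos": TCP position; "orientation": TCP orientation; "wrist_force": force on the tool from outside, world axes, zero at the start; "ft_torque": the same for the moment, N m; "finger_gap": finger opening in m; "grip_force": force on a finger pad.
Only numpy, scipy, OpenCV 4.12 (cv2) and the standard library are available. Lean on these libraries where they do the work, as an engineer would, in place of code of your own. Each camera call takes 0.05 s, during which the arm holds its last target. There are 200 camera calls.

TASK

Draw the flat sample carrier plate out from under the bridge of the stage, fully home against its front stops, then lock it there: take the larger of the two T-keys from the rack, pass its T-head lengthwise down through the slot until the collar rests on the plate, and turn it a quarter turn, so that its handle bar stands square across the slot; let go of it there. Do not touch the copper sample puck, and leave the small key, the bottle, the jar, the box and the flange where they are.

Things in the scene. Friction and masses are not known exactly. Their poses are not given: they have to be found in the camera images.
- stage: Fixed stage 240 (x) x 164 (y) mm: black top plate (z 40 to 50 mm) on white side walls, hollow below. Origin: centre of underside, on the table; front is -x. Low rails (tops at z 61) guide the carrier along x; two stop blocks at the front (tops at z 60). Over the rear, x = +80 to +121, a fixed bridge: underside z 84, top 94, black cap to 108.
- stage_slot (a point): Centre of the stage's slot, at the height of the carrier's top face (58 mm above the table), where the key's collar will rest; 65 mm in front (-x) of the stage's origin. Axes as the stage. Slot 22 (x) x 72 (y) mm through the 10 mm top plate; open room below for the T-head to turn. The carrier covers or narrows it until fully home.
- carrier (a joint): Slide of the carrier in m: 0 right back under the bridge, 0.070 home at the front stops (towards stage -x). Starts at 0 to 0.03; 2 N friction, stays where left. Flat aluminium plate 150 (x) x 110 (y) x 8 mm, no handle, top 58 mm above the table, rear edge shut in. Its slot, 19 (x) x 68 (y) mm, 40 mm in front of point carrier_pad, lies over the stage slot when home.
- carrier_pad (a point): Point on the carrier's bare top face, on its centre line, 40 mm behind (+x) the centre of its slot and 50 mm in front of the centre of the puck; moves with the plate. Bare metal for 25 mm ahead and 30 mm behind: the place to press on. Axes as the stage.
- sample (a point): Copper puck, 32 mm diameter, 5 mm high, with a small glass chip on it (6 mm in all), fixed on the rear part of the carrier, 50 mm behind point carrier_pad. This point is the centre of its top. Not to be touched.
- rack: Fixed grey rack 220 (x) x 71 (y) x 45 mm high: two rails along x with a 21 mm channel between, open below, a block at each end. Origin: centre of underside, on the table. The two keys stand in the channel in either order, about 100 mm apart, collars on the rails, T-heads below and along the channel, so they lift straight up.
- key: Larger T-key, steel, about 0.25 kg, 90 mm tall. Origin on its axis at the collar's underside; z up; x along handle bar and T-head alike. Collar 34 mm dia, z 0 to 8. Bar 60 (x) x 12 (y) mm, z 22 to 54; grip it across the 12 mm. Shank 14 mm dia to z -24, T-head 60 (x) x 14 (y) mm, z -24 to -36. In place it has 6 mm of lift and turns freely either way; nothing stops it at the quarter turn.
- small_key: The smaller T-key, plain steel, same form, too short for this stage: handle bar 36 x 12 x 18 mm from z = 22 to 40 mm, collar 30 mm diameter, T-head 36 mm long. Origin at the underside of its collar. Must stay in the rack.
- bottle: Tall white bottle with a grey cap, 56 mm diameter, 170 mm high, standing between rack and stage. Origin at the centre of its underside. Must not be moved.
- sample_box: Closed grey plastic box 70 x 50 x 32 mm lying beyond the work. Origin at the centre of its underside. Must not be moved.
- flange: Round aluminium blank flange lying flat between the robot and the bottle: 56 mm diameter, 10 mm thick, with a 32 mm boss to 18 mm. Origin at the centre of its underside. Must not be moved.
- jar: White jar with a black lid, 50 mm diameter, 95 mm high, standing just beyond the far (+x) end of the rack. Origin at the centre of its underside. Must not be moved.
Mind the look-alikes: they are no part of the job. What is shaped like the key but purple or yellow is not meant.

How it is judged:
On the way, in this order (a step that is already met when the one before it is completed fails the run):
1. the carrier plate is drawn fully home (joint above 67 mm of 70) (value of joint carrier above 0.067 m), for 0.2 s.
2. the larger key is through the slot lengthwise: collar within 5 mm of the plate, bar within 0.3 rad of the slot's length (horizontal distance between key and stage_slot below 0.01 m and angle between key's own z axis and vertical below 0.1 rad and value of joint carrier above 0.067 m and z of key in the frame of stage_slot below 0.005 m and angle between the x axis of key and the y axis of stage, either way round below 0.3 rad), for 0.1 s.
3. the key is turned a quarter turn (horizontal distance between key and stage_slot below 0.01 m and angle between key's own z axis and vertical below 0.1 rad and value of joint carrier above 0.067 m and z of key in the frame of stage_slot below 0.005 m and angle between the x axis of key and the x axis of stage, either way round below 0.2 rad), for 0.2 s.
At the end, for the whole second after the job is handed in: Carrier within 3 mm of its stops; larger key upright (0.1 rad), within 10 mm of the slot's centre, collar within 3 mm of the plate, bar square across the slot to 0.2 rad, released, at rest; small key, bottle, jar, box, flange within 30 mm of their starts (horizontal distance between key and stage_slot below 0.01 m and angle between key's own z axis and vertical below 0.1 rad and value of joint carrier above 0.067 m and z of key in the frame of stage_slot between -0.004 and 0.003 m and angle between the x axis of key and the x axis of stage, either way round below 0.2 rad and linear speed of key below 0.02 m/s and distance of each of small_key, bottle, sample_box, flange, jar from where it was at the start of the episode below 0.03 m); the robot touches nothing.
It fails at once if the sample puck is touched (contact force between puck and anything else above 0.5 N).
It fails at once if the bottle or the jar is tipped (angle between any of bottle, jar's own z axis and vertical above 0.4 rad).
It fails at once if the small key, bottle, jar, box or flange is moved by more than 30 mm (distance of any of small_key, bottle, sample_box, flange, jar from where it was at the start of the episode above 0.03 m).
It also fails if it takes over 72 s, if anything falls off the work surface, if the arm or the gripper's body presses on something with over 40 N, if the wrist force passes 120 N, or if a joint passes its speed limit or range.

## Working session

There is one attempt and no reset: what is moved stays moved. The work goes in short steps, Python scripts to look and compute and a tool call to move; the robot and the scene stay as the last step left them, time stands still between calls to the robot, and variables do not carry over. Pictures are saved under pics/ and viewed, at most 13 in all, crops included, and the job is handed in when it is done.

Besides the shell and the picture viewer there is one more tool, called after ">>>" by a JSON object that holds its "method" and its "body". move_arm: Moves the arm, as the interface text tells. Its arguments: {"type":"object","properties":{"targets":{"type":"array","items":{"type":"array"}},"squeeze":{"type":"number"}},"required":["targets"]}

```bash
mkdir -p pics; ls
cat > h.py <<'E'
from workcell import env
import numpy as np, cv2
from scipy.spatial.transform import Rotation as R
def Rq(q): return R.from_quat([q[1],q[2],q[3],q[0]])
def save(p,n,s=1): cv2.imwrite('pics/'+n,p['pixels'][:,:,::-1])
def toworld_pts(): pass
E
python3 - <<'E'
from h import *
s=env.get_state(); print(s['clock'],s['tcp_pos'],s['orientation'],s['finger_gap'],s['wrist_force'])
T=env.read_camera('top'); S=env.read_camera('side')
save(T,'top0.png'); save(S,'side0.png')
for nm,p in(('top',T),('side',S)):
  print(nm,{k:v for k,v in p.items() if k!='pixels'})
  for t in ['stage','stage_slot','carrier_pad','sample','rack','key','small_key','bottle','sample_box','flange','jar']:
    print(t,[(np.round(d['centre'],3).tolist(),round(d['confidence'],2)) for d in env.landmark_of(t,p)][:4])
E
```

```text
pics
0.0 [0.16518325 0.55021843 0.23038132] [-2.60951579e-04  1.45362383e-01  9.89378028e-01 -9.09198698e-04] 0.08549320079003024 [-0.01275347 -0.03662675  0.13613267]
top {'fovy': 48.339938464406785, 'cx': 284.5770899309639, 'cy': 215.5129875364933, 'extrinsics': array([[ 0.05458073, -0.99850261, -0.0036727 , -0.00650691],
       [ 0.97705068,  0.05264894,  0.20639781, -0.60406961],
       [-0.20589539, -0.01485375,  0.97846127, -1.0776024 ],
       [ 0.        ,  0.        ,  0.        ,  1.        ]]), 'shot': 1}
stage [([0.541, -0.206, -0.001], 0.91)]
stage_slot [([0.483, -0.193, 0.06], 0.77)]
carrier_pad [([0.61, -0.225, 0.065], 0.7), ([0.567, -0.214, 0.056], 0.61)]
sample [([0.612, -0.221, 0.066], 0.98)]
rack [([0.544, 0.21, 0.001], 0.97)]
key [([0.534, 0.328, 0.034], 0.9), ([0.527, 0.101, 0.034], 0.52), ([0.502, 0.207, 0.048], 0.51)]
small_key [([0.599, 0.217, 0.046], 0.59), ([0.502, 0.208, 0.048], 0.42)]
bottle [([0.567, 0.003, 0.001], 0.59)]
sample_box [([0.755, 0.001, 0.002], 0.72)]
flange [([0.412, 0.006, -0.0], 0.83)]
jar [([0.704, 0.232, 0.003], 0.56), ([0.411, 0.008, -0
[... 192 characters left out ...]
, -0.71372092,  0.63764405, -0.22152346],
       [-0.2560605 ,  0.58412652,  0.77021376, -0.76843718],
       [ 0.        ,  0.        ,  0.        ,  1.        ]]), 'shot': 2}
stage [([0.54, -0.207, -0.004], 0.85)]
stage_slot [([0.482, -0.19, 0.062], 0.95)]
carrier_pad [([0.566, -0.212, 0.057], 0.86)]
sample [([0.608, -0.224, 0.066], 0.96)]
rack [([0.544, 0.212, -0.002], 0.7)]
key [([0.526, 0.103, 0.039], 0.85), ([0.543, 0.332, 0.04], 0.6)]
small_key [([0.607, 0.214, 0.046], 0.67)]
bottle [([0.563, 0.0, 0.002], 0.68), ([0.508, 0.207, 0.046], 0.46), ([0.482, -0.193, 0.06], 0.28)]
sample_box [([0.756, 0.002, 0.0], 0.8)]
flange [([0.416, 0.005, -0.002], 0.73)]
jar [([0.704, 0.231, 0.0], 0.64)]
```

View pics/top0.png

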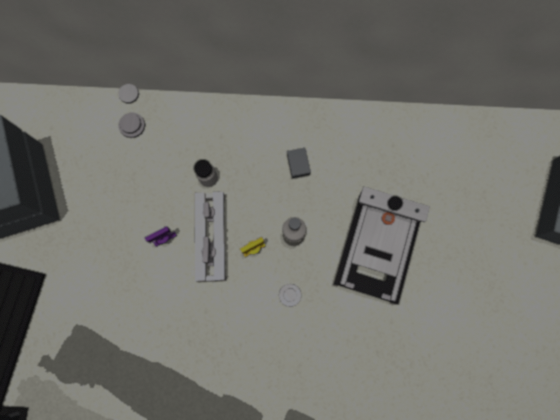

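View pics/side0.png

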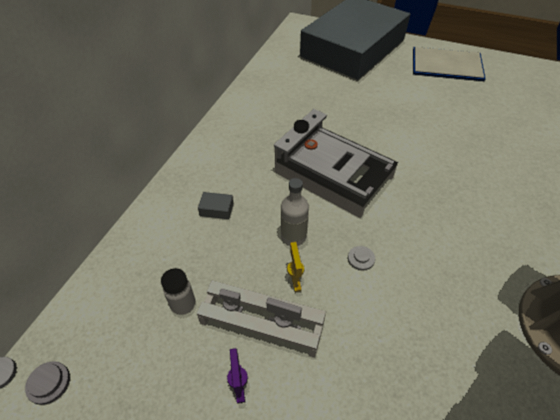

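Key look-alikes in the top view:
- Purple key at (160,236): wrong colour.
- Yellow key at (253,247): wrong colour.
- Small steel key at (207,210): the shorter bar, at the jar end of the rack.
- Large steel key at (207,248): the longer bar, and my choice.

The side view agrees, with the large key at (283,310) and the small one at (230,300). Next I'll check the choice in a close crop, then move to the stage.

```bash
cat >> h.py <<'E'
def plan(pos,yaw=None):
    """shift (mm, tool axes) and turn (10deg units) to pos with tool x at world angle yaw (deg), tool down"""
    s=env.get_state(); r=Rq(s['orientation'])
    d=r.inv().apply(np.array(pos)-s['tcp_pos'])*1000
    a=np.zeros(3)
    if yaw is not None:
        c,k=np.cos(np.radians(yaw)),np.sin(np.radians(yaw))
        t=R.from_matrix(np.array([[c,k,0],[k,-c,0],[0,0,-1]]))
        a=np.degrees((r.inv()*t).as_rotvec())/10
    x=r.apply([1,0,0]); print('plan',np.round(d,1).tolist(),np.round(a,2).tolist(),'yaw now',round(np.degrees(np.arctan2(x[1],x[0])),1))
def ray(p,uv,T=None):
    """camera centre and world direction for pixel; T = tool->world 4x4 for wrist"""
    f=p['pixels'].shape[0]/2/np.tan(np.radians(p['fovy'])/2)
    d=np.array([(uv[0]-p['cx'])/f,-(uv[1]-p['cy'])/f,-1])
    M=np.linalg.inv(p['extrinsics']) if 'extrinsics' in p else T@p['mount']
    return M[:3,3],M[:3,:3]@d
def onz(p,uv,z,T=None):
    o,d=ray(p,uv,T); return o+d*(z-o[2])/d[2]
def tool():
    s=env.get_state(); T=np.eye(4); T[:3,:3]=Rq(s['orientation']).as_matrix(); T[:3,3]=s['tcp_pos']; return T
E
python3 - <<'E'
from h import *
S=env.read_camera('side'); c=S['pixels'][260:420,180:340]
cv2.imwrite('pics/crop1.png',cv2.resize(c[:,:,::-1],None,fx=3.5,fy=3.5,interpolation=cv2.INTER_CUBIC))
W=env.read_camera('wrist'); print(W['mount'],W['fovy'],W['cx'],W['cy'], [k for k in W])
def ang(p,z,t):
  for r in env.regions_of(t,p)[:1]:
    (cx,cy),(w,h),a=cv2.minAreaRect(np.argwhere(r['mask'])[:,::-1].astype(np.float32)); 
    b=cv2.boxPoints(((cx,cy),(w,h),a)); P=[onz(p,q,z)[:2] for q in b]; print(t,r['confidence'],[(round(np.degrees(np.arctan2(*(P[i+1]-P[i])[::-1])),1),round(np.linalg.norm(P[i+1]-P[i]),3)) for i in (0,1)])
T=env.read_camera('top'); ang(T,.045,'rack'); ang(T,.05,'stage')
plan([.48,.205,.25],184); plan([.53,-.2,.25],166)
E
```

```text
[[ 9.71981471e-04  9.49097462e-01  3.14981052e-01  7.92858727e-02]
 [ 9.99999379e-01 -1.09413419e-03  2.10994013e-04 -4.07819419e-04]
 [ 5.44885420e-04  3.14980651e-01 -9.49097936e-01 -1.43050312e-01]
 [ 0.00000000e+00  0.00000000e+00  0.00000000e+00  1.00000000e+00]] 60.19636547732583 277.4324918521043 211.5723648665211 ['pixels', 'fovy', 'cx', 'cy', 'mount', 'shot']
rack 0.56 [(np.float64(-86.9), np.float64(0.08)), (np.float64(-175.4), np.float64(0.224))]
stage 0.8 [(np.float64(-15.8), np.float64(0.262)), (np.float64(-105.5), np.float64(0.176))]
plan [-400.7, -240.6, -18.7] [0.0, 0.0, -2.07] yaw now 163.3
plan [-565.1, -614.1, -18.7] [0.0, 0.0, -0.27] yaw now 163.3
```

View pics/crop1.png

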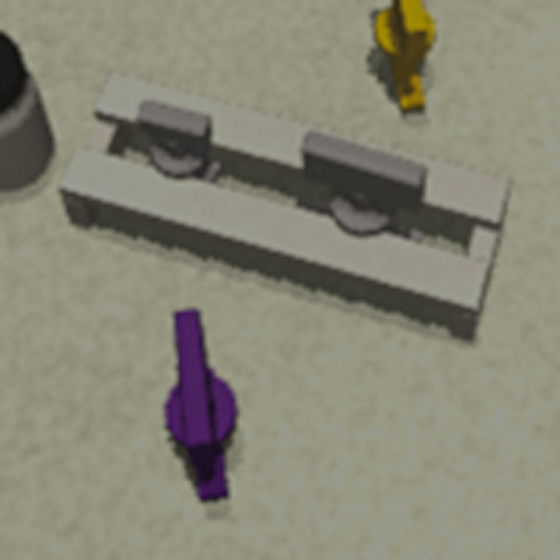

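The crop shows the long-bar steel key at (362,180), nearest the robot. The short steel key is at (180,140), purple at (197,400) and yellow at (405,50). The choice stands. Now to the stage.

>>> {"method": "move_arm", "body": {"targets": [[[-42,-46,0],[0,0,0],1],[[-84,-92,0],[0,0,0],1],[[-126,-138,0],[0,0,0],1],[[-168,-184,0],[0,0,0],1],[[-210,-230,0],[0,0,0],1]]}}

```text
clock: 2.08
tcp_pos: [0.301, 0.2684, 0.2316]
orientation: [0.001, 0.145, 0.989, 0.0]
wrist_force: [1.8, 0.2, 0.6]
finger_gap: -0.0
grip_force: 0.0
```

>>> {"method": "move_arm", "body": {"targets": [[[-42,-46,0],[0,0,0],1],[[-84,-92,0],[0,0,0],1],[[-126,-138,0],[0,0,0],1],[[-168,-184,0],[0,0,0],1],[[-210,-230,0],[0,0,0],1]]}}

```text
clock: 2.7
tcp_pos: [0.4361, -0.0128, 0.2317]
orientation: [0.001, 0.146, 0.989, 0.0]
wrist_force: [0.9, -0.1, 0.4]
finger_gap: 0.0003
grip_force: 0.0
```

>>> {"method": "move_arm", "body": {"targets": [[[-42,-46,0],[0,0,0],1],[[-84,-92,0],[0,0,0],1],[[-126,-138,0],[0,0,-0.3],1],[[-126,-144,-10],[0,0,-0.3],1],[[-126,-144,-10],[0,0,-0.3],1]]}}

```text
clock: 3.32
tcp_pos: [0.5145, -0.1852, 0.2417]
orientation: [0.0, 0.12, 0.993, 0.0]
wrist_force: [-0.6, -0.2, 0.7]
finger_gap: -0.0001
grip_force: 0.0
```

```bash
cat >> h.py <<'E'
def look(things,name=None):
    T=tool(); W=env.read_camera('wrist')
    if name: save(W,name)
    for t in things: print(t,[(np.round(d['centre'],4).tolist(),round(d['confidence'],2)) for d in env.landmark_of(t,W)][:3])
    return W,T
E
python3 - <<'E'
from h import *
s=env.get_state(); print(s['clock'],s['tcp_pos'],s['finger_gap'],s['joint_pos'])
W,T=look(['stage','stage_slot','carrier_pad','sample'],'w1.png')
print(T)
E
```

```text
3.325 [ 0.51450258 -0.18517734  0.24168672] -5.315967889155481e-05 [-4.92497031e-01  2.55333448e-01 -7.00789769e-03  1.30834527e+00
  3.36811194e-04 -2.51625622e-01]
stage [([0.5387, -0.2069, 0.0019], 0.71)]
stage_slot [([0.4798, -0.192, 0.0592], 0.81)]
carrier_pad [([0.5638, -0.2099, 0.0585], 0.58)]
sample [([0.6115, -0.2234, 0.0633], 0.69)]
[[-9.71130450e-01  2.38548912e-01  2.55926275e-04  5.14502576e-01]
 [ 2.38548974e-01  9.71130438e-01  2.44908316e-04 -1.85177335e-01]
 [-1.90115183e-04  2.98888874e-04 -9.99999937e-01  2.41686715e-01]
 [ 0.00000000e+00  0.00000000e+00  0.00000000e+00  1.00000000e+00]]
```

View pics/w1.png

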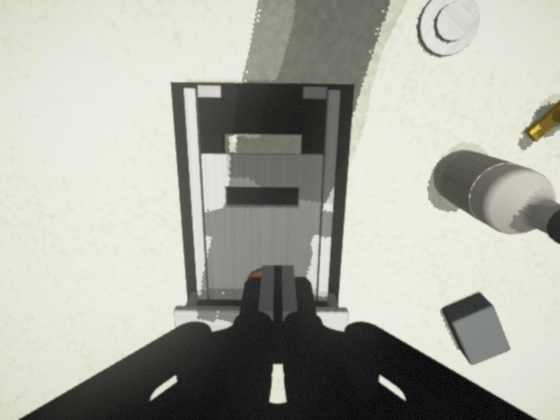

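The wrist view shows:
- stage front corners at (172,84) and (353,84)
- open stage slot at (226–301, 135–153), its rear covered by the carrier's front edge at row 154
- carrier slot at (226–299, 187–206)
- puck at (257,272)

Next I'll convert these to positions.

Run:
```python
from h import *
T=tool(); W=env.read_camera('wrist')
a,b=onz(W,(172,83.5),.05,T),onz(W,(353.5,83.5),.05,T)
print('front',a,b,np.linalg.norm(a-b),'yaw',np.degrees(np.arctan2(*(b-a)[:2][::-1]))-90)
print('front mid',(a+b)/2)
g=[onz(W,q,.058,T) for q in ((226.5,187.5),(299,187.5),(299,206),(226.5,206))]
print('slot',np.mean(g,0),np.linalg.norm(g[0]-g[1]),np.linalg.norm(g[1]-g[2]))
print('sslot front edge',onz(W,(264,135),.05,T))
e=[onz(W,q,.058,T) for q in ((202,154.5),(323,154.5))]; print('carr front',np.mean(e,0),np.linalg.norm(e[0]-e[1]), np.degrees(np.arctan2(*(e[1]-e[0])[:2][::-1]))-90)
```

```text
front [ 0.4091831  -0.25309027  0.05      ] [ 0.44626782 -0.0994329   0.05      ] 0.1580691758124788 yaw -13.568676173990639
front mid [ 0.42772546 -0.17626158  0.05      ]
slot [ 0.52500761 -0.20073164  0.058     ] 0.06737838387863763 0.01802611062641224
sslot front edge [ 0.47078866 -0.18605788  0.05      ]
carr front [ 0.48646145 -0.19114149  0.058     ] 0.10922031079763812 -13.564599578450114
```

>>> {"method": "move_arm", "body": {"targets": [[[-49,-12,30],[0,0,0],1],[[-49,-12,80],[0,0,0],1],[[-49,-12,130],[0,0,0],1],[[-49,-12,165],[0,0,0],1],[[-49,-12,178],[0,0,0],1]]}}

```text
clock: 4.25
tcp_pos: [0.5577, -0.2065, 0.0611]
orientation: [-0.002, 0.119, 0.993, 0.001]
wrist_force: [0.2, 0.3, 0.7]
finger_gap: -0.0
grip_force: 0.0
```

>>> {"method": "move_arm", "body": {"targets": [[[0,0,3],[0,0,0],1],[[0,0,5],[0,0,0],1],[[0,0,6],[0,0,0],1],[[0,0,7],[0,0,0],1]]}}

```text
clock: 4.75
tcp_pos: [0.5603, -0.2086, 0.058]
orientation: [0.001, 0.119, 0.993, -0.0]
wrist_force: [-2.8, 1.3, 9.8]
finger_gap: -0.0003
grip_force: 5.1
```

>>> {"method": "move_arm", "body": {"targets": [[[0,0,1],[0,0,0],1],[[8,0,1],[0,0,0],1],[[18,0,1],[0,0,0],1],[[28,0,1],[0,0,0],1],[[38,0,1],[0,0,0],1]]}}

```text
clock: 5.38
tcp_pos: [0.5253, -0.1998, 0.0581]
orientation: [0.004, 0.119, 0.993, -0.0]
wrist_force: [4.4, 1.0, 8.2]
finger_gap: 0.0
grip_force: 4.0
```

Run:
```python
from h import *
T=env.read_camera('top'); S=env.read_camera('side')
for p in (T,S):
  for t in ['stage_slot','carrier_pad','sample']: print(t,[(np.round(d['centre'],4).tolist(),round(d['confidence'],2)) for d in env.landmark_of(t,p)][:2])
s=env.get_state(); print(s['tcp_pos'],s['wrist_force'])
```

```text
stage_slot [([0.4786, -0.1904, 0.0613], 0.61)]
carrier_pad [([0.5303, -0.2035, 0.0559], 0.91), ([0.7551, 0.0004, 0.0014], 0.57)]
sample [([0.5772, -0.2148, 0.0639], 0.91)]
stage_slot [([0.4817, -0.191, 0.0619], 0.9)]
carrier_pad [([0.5289, -0.2014, 0.0598], 0.68)]
sample [([0.5729, -0.2163, 0.066], 0.77)]
[ 0.52402337 -0.19939337  0.05800103] [-0.68632674  2.15851225 11.86913115]
```

>>> {"method": "move_arm", "body": {"targets": [[[4,0,0.5],[0,0,0],1],[[8,0,0.5],[0,0,0],1],[[11,0,0.5],[0,0,0],1],[[14,0,0.5],[0,0,0],1],[[14,0,0.5],[0,0,0],1]]}}

```text
clock: 6.4
tcp_pos: [0.5128, -0.1971, 0.058]
orientation: [0.005, 0.119, 0.993, -0.001]
wrist_force: [3.1, 0.5, 9.7]
finger_gap: 0.0
grip_force: 4.5
```

>>> {"method": "move_arm", "body": {"targets": [[[3,0,1],[0,0,0],1],[[6,0,1],[0,0,0],1],[[6,0,1],[0,0,0],1]]}}

```text
clock: 6.78
tcp_pos: [0.5088, -0.1968, 0.058]
orientation: [0.006, 0.119, 0.993, -0.002]
wrist_force: [6.4, -1.3, 10.0]
finger_gap: 0.0001
grip_force: 5.3
```

>>> {"method": "move_arm", "body": {"targets": [[[0,0,-10],[0,0,0],1],[[0,0,-60],[0,0,0],1],[[0,0,-120],[0,0,0],-1],[[0,0,-182],[0,0,0],-1],[[0,0,-182],[0,0,0],-1]]}}

```text
clock: 7.4
tcp_pos: [0.505, -0.1956, 0.2418]
orientation: [0.004, 0.119, 0.993, -0.002]
wrist_force: [-0.2, -0.1, -0.9]
finger_gap: 0.0545
grip_force: 0.0
```

Run:
```python
from h import *
s=env.get_state(); print(s['clock'],s['tcp_pos'])
W,T=look(['stage','stage_slot','carrier_pad','sample'],'w2.png')
plan([.50,.205,.24],184)
```

```text
7.4 [ 0.5049871  -0.19555426  0.24183003]
stage [([0.5401, -0.2058, 0.0016], 0.77), ([0.5632, -0.0001, 0.0057], 0.43), ([0.4822, -0.193, 0.0573], 0.34)]
stage_slot [([0.48, -0.1959, 0.0585], 0.59)]
carrier_pad [([0.5195, -0.201, 0.0564], 0.61)]
sample [([0.5646, -0.2092, 0.062], 0.94)]
plan [96.4, 386.9, -5.2] [0.01, -0.02, -1.77] yaw now 166.3
```

View pics/w2.png

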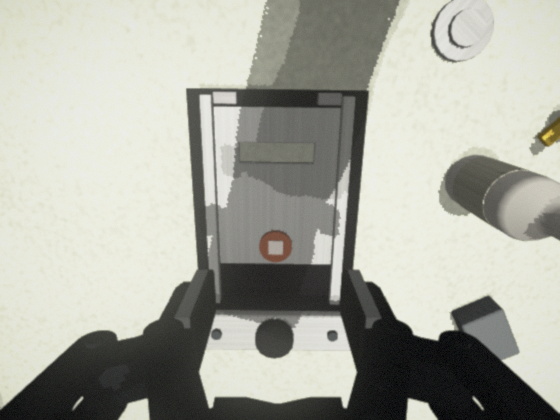

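The carrier's front edge lies against the stop blocks at row 106. Its slot is clear through at (240–314, 143–162), and the puck at (276,246) is untouched. Now the slot centre, then over to the rack.

Run:
```python
from h import *
T=tool(); W=env.read_camera('wrist')
g=cv2.cvtColor(W['pixels'],cv2.COLOR_RGB2GRAY); 
print(g[152,228:250],g[152,304:324]); print(g[134:172,290])
P=[onz(W,q,.058,T) for q in ((239,142.5),(314,142.5),(314,162.5),(239,162.5))]
print(np.mean(P,0),np.linalg.norm(P[0]-P[1]),np.linalg.norm(P[1]-P[2]),np.degrees(np.arctan2(*(P[1]-P[0])[:2][::-1]))-90)
```

```text
[208 205 205 200 191 153 126 116 107 112 115 119 122 121 124 122 123 120
 118 117 118 121] [114 112 113 115 113 116 119 113 104  96 101 106 108 106 105 108 105 107
 104 107]
[108 103 104 105 105 105 103 106 108 104 105 107 104 104 103 105 101 110
 116 115 117 117 120 119 117 115 117 115 119 116 117 116 116 115 115 108
  81  87]
[ 0.47363001 -0.1881475   0.058     ] 0.06549351575547456 0.01760792121863262 -13.667379585651247
```

>>> {"method": "move_arm", "body": {"targets": [[[14,58,-5],[0,0,-0.4],-1],[[28,116,-5],[0,0,-0.8],-1],[[42,174,-5],[0,0,-1.2],-1],[[56,232,-5],[0,0,-1.8],-1],[[70,290,-5],[0,0,-1.8],-1]]}}

```text
clock: 8.32
tcp_pos: [0.5028, 0.1058, 0.2396]
orientation: [-0.001, -0.038, 0.999, -0.0]
wrist_force: [0.8, 0.2, 0.3]
finger_gap: 0.0851
grip_force: 0.0
```

Run:
```python
from h import *
plan([.50,.205,.25],184)
```

```text
plan [-4.6, 99.2, -10.5] [0.0, -0.01, 0.03] yaw now -175.7
```

>>> {"method": "move_arm", "body": {"targets": [[[-4,50,-10],[0,0,0],-1],[[-4,99,-10],[0,0,0],-1],[[-4,99,-10],[0,0,0],-1],[[-4,99,-10],[0,0,0],-1]]}}

```text
clock: 8.82
tcp_pos: [0.4998, 0.2027, 0.2496]
orientation: [-0.001, -0.038, 0.999, -0.0]
wrist_force: [-0.6, -0.9, 0.1]
finger_gap: 0.0853
grip_force: 0.0
```

Run:
```python
from h import *
W,T=look(['rack','key','small_key'],'w3.png'); print(T[:3,3])
for r in env.regions_of('key',W)[:3]:
  m=r['mask']; pts=np.argwhere(m)[:,::-1].astype(np.float32); print(r['confidence'],pts.mean(0),m.sum(),cv2.minAreaRect(pts))
```

```text
rack [([0.547, 0.2089, 0.002], 0.79)]
key [([0.5252, 0.104, 0.0368], 0.79), ([0.5035, 0.2048, 0.0473], 0.73), ([0.5369, 0.3263, 0.034], 0.57)]
small_key [([0.6048, 0.2164, 0.0461], 0.85)]
[0.49976204 0.20268167 0.24964819]
0.85 [281.4818  189.80345] 1623 ((281.5, 191.0), (82.0, 33.0), 90.0)
0.75 [169.82722 197.65622] 1690 ((169.75, 198.75), (31.819805145263672, 87.68124389648438), 45.0)
0.6 [400.54367 227.33763] 2713 ((402.02313232421875, 224.8154296875), (48.5634765625, 72.98348236083984), 66.16126251220703)
```

View pics/w3.png

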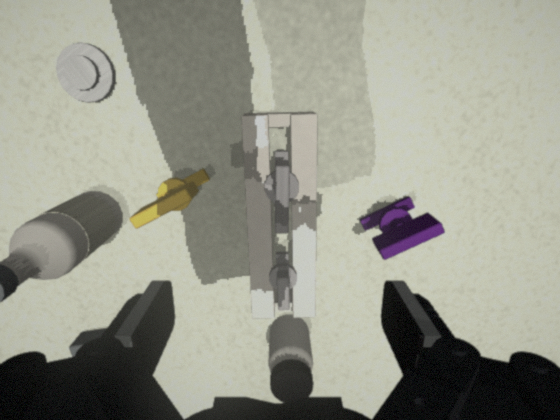

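The large steel key is at (283,182) in the rack, aligned with the tool. The small key is at (284,285), yellow at (172,197) and purple at (402,227).

Run:
```python
from h import *
T=tool(); W=env.read_camera('wrist')
c=W['pixels'][100:330,230:340]
cv2.imwrite('pics/w3c.png',cv2.resize(c[:,:,::-1],(330,690)[0:2],interpolation=cv2.INTER_CUBIC)[:590])
a,b=onz(W,(281.5,113),.045,T),onz(W,(284,317),.045,T); print(a,b,np.degrees(np.arctan2(*(b-a)[:2][::-1])))
l=[onz(W,q,.045,T) for q in ((247,113),(252,317),(316,113),(316,317))]
for i in(0,2): print(np.degrees(np.arctan2(*(l[i+1]-l[i])[:2][::-1])),np.linalg.norm(l[i+1]-l[i]))
m=env.regions_of('key',W)[0]['mask']; print([ (r,np.where(m[r])[0][[0,-1]].tolist()) for r in range(0,420,6) if m[r].any()])
plan([.5035,.206,.15],184)
```

```text
[0.43999562 0.2000409  0.045     ] [0.66037777 0.21989929 0.045     ] 5.148954554360375
4.15953486210887 0.22126100003320212
6.137703926952848 0.22135504284652763
[(198, [399, 412]), (204, [386, 414]), (210, [373, 408]), (216, [362, 436]), (222, [363, 442]), (228, [381, 445]), (234, [376, 437]), (240, [374, 424]), (246, [377, 412]), (252, [381, 397])]
plan [-3.2, 3.7, 100.9] [0.0, 0.0, 0.02] yaw now -175.8
```

View pics/w3c.png

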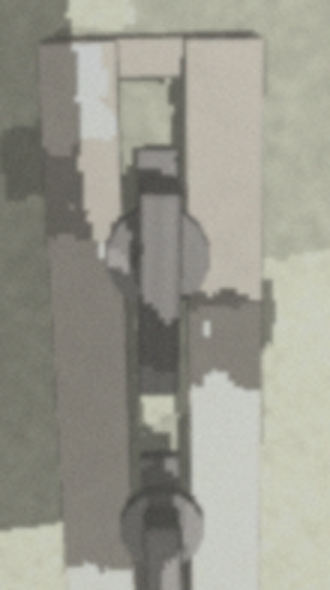

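The crop shows the big key's collar around (158,255), i.e. full-image (282.7,185). Its bar runs along the channel.

Run:
```python
from h import *
T=tool(); W=env.read_camera('wrist')
print('collar',onz(W,(282.7,185),.053,T), np.linalg.norm(onz(W,(265,185),.053,T)-onz(W,(300,185),.053,T)))
print('bar mid y',onz(W,(283.3,182),.099,T), 'bar ends',[onz(W,(283.3,r),.099,T) for r in (149,164,207,231)])
```

```text
collar [0.50669914 0.20661619 0.053     ] 0.03387349165013771
bar mid y [0.4925712  0.20539206 0.099     ] bar ends [array([0.46519884, 0.20322108, 0.099     ]), array([0.47744433, 0.2041923 , 0.099     ]), array([0.51440448, 0.20712372, 0.099     ]), array([0.53632184, 0.20886205, 0.099     ])]
```

Run:
```python
from h import *
plan([.5065,.2066,.065],185)
```

```text
plan [-6.2, 3.9, 185.9] [0.0, 0.0, -0.08] yaw now -175.8
```

>>> {"method": "move_arm", "body": {"targets": [[[-6,4,30],[0,0,-0.08],-1],[[-6,4,85],[0,0,-0.08],-1],[[-6,4,130],[0,0,-0.08],-1],[[-6,4,160],[0,0,-0.08],-1],[[-6,4,160],[0,0,-0.08],-1]]}}

```text
clock: 9.85
tcp_pos: [0.504, 0.2066, 0.0886]
orientation: [-0.003, -0.044, 0.999, -0.001]
wrist_force: [-0.1, 0.3, 0.3]
finger_gap: 0.0855
grip_force: 0.0
```

Run:
```python
from h import *
s=env.get_state(); print(s['clock'],s['tcp_pos'],s['wrist_force'])
plan([.5065,.2066,.065],185)
```

```text
9.85 [0.50397031 0.20663863 0.08855953] [-0.14381852  0.27938263  0.31460894]
plan [-2.6, -0.2, 23.5] [-0.0, -0.03, 0.01] yaw now -174.9
```

>>> {"method": "move_arm", "body": {"targets": [[[-1,0,12],[0,0,0],-1],[[-1,0,24],[0,0,0],-1],[[-1,0,24],[0,0,0],-1],[[-1,0,24],[0,0,0],1],[[-1,0,24],[0,0,0],1]], "squeeze": 60}}

```text
clock: 10.48
tcp_pos: [0.5075, 0.2077, 0.0673]
orientation: [0.0, -0.044, 0.999, 0.0]
wrist_force: [-0.5, -0.1, 0.6]
finger_gap: 0.0515
grip_force: 0.0
```

>>> {"method": "move_arm", "body": {"targets": [[[0,0,0],[0,0,0],1],[[0,0,0],[0,0,0],1],[[0,0,0],[0,0,0],1],[[0,0,0],[0,0,0],1]]}}

```text
clock: 10.98
tcp_pos: [0.5073, 0.2074, 0.0671]
orientation: [0.0, -0.044, 0.999, -0.0]
wrist_force: [-0.5, -1.0, 2.4]
finger_gap: 0.0107
grip_force: 59.2
```

>>> {"method": "move_arm", "body": {"targets": [[[0,0,-15],[0,0,0],1],[[0,0,-50],[0,0,0],1],[[0,0,-100],[0,0,0],1],[[0,0,-150],[0,0,0],1],[[0,0,-200],[0,0,0],1]]}}

```text
clock: 11.6
tcp_pos: [0.5064, 0.2076, 0.2688]
orientation: [-0.0, -0.044, 0.999, 0.0]
wrist_force: [0.3, 0.5, -2.8]
finger_gap: 0.0111
grip_force: 58.5
```

Run:
```python
from h import *
s=env.get_state(); print(s['clock'],s['tcp_pos'],s['wrist_force'],s['finger_gap'])
plan([.481,-.19,.267],256.4)
```

```text
11.6 [0.50641527 0.20758343 0.26877913] [ 0.28316028  0.51615877 -2.84048695] 0.011133169194941755
plan [60.6, -393.8, 1.7] [0.0, -0.0, -7.13] yaw now -174.9
```

>>> {"method": "move_arm", "body": {"targets": [[[9,-50,0],[0,0,-0.8],1],[[17,-105,0],[0,0,-1.7],1],[[26,-160,0],[0,0,-2.6],1],[[35,-215,0],[0,0,-3.5],1],[[44,-265,0],[0,0,-4.4],1]]}}

```text
clock: 12.22
tcp_pos: [0.486, -0.0619, 0.2672]
orientation: [0.0, -0.418, 0.909, 0.0]
wrist_force: [1.6, -0.1, -3.4]
finger_gap: 0.0109
grip_force: 59.0
```

Run:
```python
from h import *
plan([.481,-.19,.267],256.4)
```

```text
plan [100.5, -79.6, 0.2] [0.0, 0.0, -2.7] yaw now -130.6
```

Stop well above the slot and look.

>>> {"method": "move_arm", "body": {"targets": [[[40,-32,0],[0,0,-0.9],1],[[80,-64,0],[0,0,-1.8],1],[[100,-80,0],[0,0,-2.7],1],[[100,-80,30],[0,0,-2.7],1],[[100,-80,60],[0,0,-2.7],1]]}}

```text
clock: 12.85
tcp_pos: [0.4815, -0.1888, 0.2066]
orientation: [0.0, -0.616, 0.788, -0.0]
wrist_force: [-0.2, 0.4, -3.4]
finger_gap: 0.011
grip_force: 59.0
```

>>> {"method": "move_arm", "body": {"targets": [[[0,0,30],[0,0,0],1],[[0,0,30],[0,0,0],1],[[0,0,30],[0,0,0],1]]}}

```text
clock: 13.22
tcp_pos: [0.4821, -0.1884, 0.178]
orientation: [0.0, -0.616, 0.788, -0.0]
wrist_force: [0.9, -0.8, -2.9]
finger_gap: 0.0112
grip_force: 59.0
```

Run:
```python
from h import *
s=env.get_state(); print(s['clock'],s['tcp_pos'])
W,T=look(['stage','stage_slot','carrier_pad','sample','key'],'w4.png')
for n in ('top','side'):
  p=env.read_camera(n); print(n)
  for t in ['stage','stage_slot','carrier_pad','sample','key']: print(t,[(np.round(d['centre'],4).tolist(),round(d['confidence'],2)) for d in env.landmark_of(t,p)][:4])
plan([.481,-.19,.15],256.4)
```

```text
13.225 [ 0.48209128 -0.1883768   0.1780175 ]
stage [([0.5376, -0.2097, -0.0006], 0.88)]
stage_slot [([0.48, -0.1921, 0.057], 0.82)]
carrier_pad [([0.5198, -0.1978, 0.0571], 0.88)]
sample [([0.5657, -0.2133, 0.0616], 0.92)]
key [([0.4809, -0.1934, 0.1532], 0.78), ([0.5687, -0.2104, 0.0611], 0.39)]
top
stage [([0.5413, -0.2056, -0.0011], 0.94)]
stage_slot []
carrier_pad [([0.5163, -0.2022, 0.0554], 0.93)]
sample [([0.5667, -0.2126, 0.0656], 0.76)]
key [([0.532, 0.327, 0.0332], 0.67), ([0.5258, 0.0995, 0.0333], 0.61), ([0.5636, -0.2123, 0.0632], 0.59), ([0.4789, -0.1893, 0.1574], 0.52)]
side
stage [([0.5376, -0.2078, -0.0018], 0.69)]
stage_slot [([0.4811, -0.1895, 0.0618], 0.72)]
carrier_pad [([0.5217, -0.2014, 0.0568], 0.96)]
sample [([0.5628, -0.2164, 0.065], 0.88)]
key [([0.481, -0.1868, 0.1541], 0.93), ([0.54, 0.3304, 0.0373], 0.88), ([0.5259, 0.1043, 0.0382], 0.57)]
plan [1.8, 0.2, 26.7] [0.0, 0.0, -0.03] yaw now -103.9
```

View pics/w4.png

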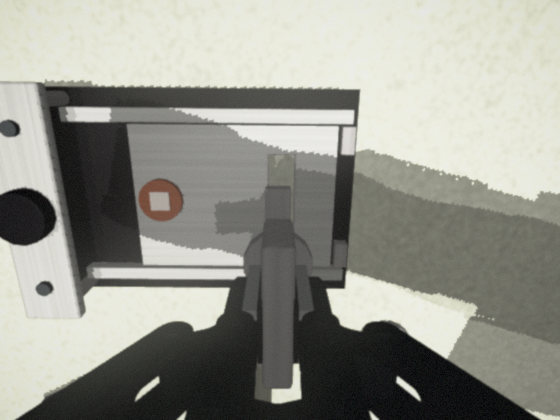

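The key hangs upright. Its T-head end is at (265–291, 187–219) and the visible part of the slot at (267–295, 154–187). The carrier is home at the stops at column 335.

Run:
```python
from h import *
T=tool(); W=env.read_camera('wrist'); Ti=np.linalg.inv(T)
g=W['pixels'].sum(2)//3; print(g[170,255:305]); print(g[205,255:305]); print(g[140:200,281])
tl=lambda uv,z:np.round((Ti@np.r_[onz(W,uv,z,T),1])[:2]*1000,1)
print('slot L,R rel tool',tl((267,170),.058),tl((295,170),.058),'far end',tl((281,154),.058))
print('slot R at .05, far .04',tl((295,170),.04),tl((281,154),.04))
print('head top end L R',tl((265,219),.132),tl((291,219),.132),'bottom end',tl((278,187),.120),tl((265,187),.12),tl((291,187),.12))
print('bar',tl((262,300),.21),tl((294,300),.21),'front',tl((278,235),.21))
```

```text
[142 142 143 145 145 144 144 143 145 143 137 131 114 114 118 119 119 120
 115 118 118 117 117 117 120 122 118 123 120 122 120 118 118 118 121 124
 119 117 109 106 109 114 114 112 114 116 121 124 121 118]
[108 110 110 113 111 111 109 111 108 106  94  93  92  93  97  96  93  93
  92  95  96  95  94  97  95  90  92  91  96  92  93  95  96  95  90  92
 106 105 104 105 104 109 109 110 107 108 111 108 107 110]
[229 228 230 232 231 230 229 231 227 218 184 155 145 140 131 136 144 151
 142 130 129 123 123 121 121 127 124 123 123 122 118 118 118 118 121 117
 114 117 112 112 113 115 117 119 117 108  91  84  86  93  93  91  94  94
  94  95  93  93  96  96]
slot L,R rel tool [26.8 -9.2] [26.8 11.3] far end [38.6  1. ]
slot R at .05, far .04 [23.1 12.2] [35.6  1.2]
head top end L R [14.9 -8.4] [14.9  5.9] bottom end [29.9 -1.2] [29.9 -8.6] [30.   6.1]
bar [12.7 -6.9] [12.7  4.2] front [37.  -1.4]
```

>>> {"method": "move_arm", "body": {"targets": [[[4,2,15],[0,0,0],1],[[4,2,35],[0,0,0],1],[[4,2,48],[0,0,0],1],[[4,2,48],[0,0,0],1],[[4,2,48],[0,0,0],1]]}}

```text
clock: 14.8
tcp_pos: [0.479, -0.1918, 0.1291]
orientation: [0.0, -0.616, 0.788, -0.0]
wrist_force: [-0.1, -0.8, -3.5]
finger_gap: 0.011
grip_force: 59.0
```

Run:
```python
from h import *
s=env.get_state(); print(s['clock'],s['tcp_pos'],s['wrist_force'])
T=tool(); W=env.read_camera('wrist')
c=W['pixels'][60:260,180:380][:,:,::-1]
a=cv2.resize(c,(600,600),interpolation=cv2.INTER_CUBIC); cv2.imwrite('pics/w5.png',cv2.convertScaleAbs(a,alpha=1.2))
```

```text
14.8 [ 0.4790165  -0.19184197  0.12906645] [-0.09198908 -0.79003793 -3.51772287]
```

View pics/w5.png

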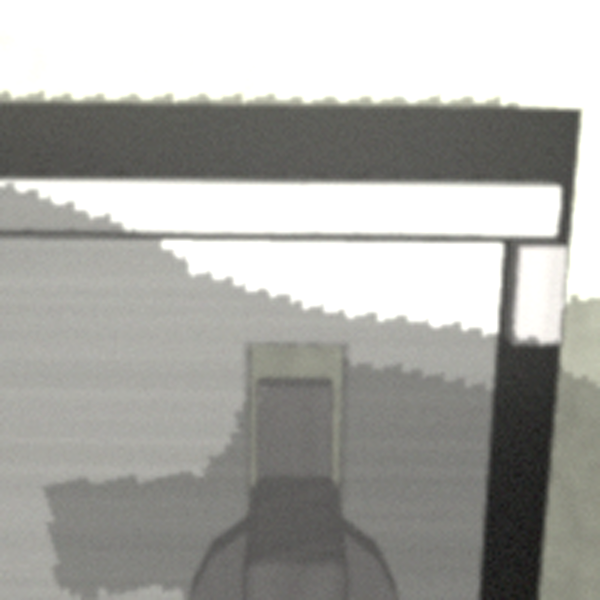

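The T-head end (crop 257–333, row 380) lies inside the slot outline (crop 248–347, end at row 343).

Run:
```python
from h import *
T=tool(); W=env.read_camera('wrist'); Ti=np.linalg.inv(T)
tl=lambda c,z:np.round((Ti@np.r_[onz(W,(180+(c[0]+.5)/3-.5,60+(c[1]+.5)/3-.5),z,T),1])[:2]*1000,1)
print('slot',tl((248,343),.058),tl((347,343),.058),'down',tl((248,460),.058),tl((342,460),.058))
print('head bottom',tl((257,379),.071),tl((333,379),.071),'top',tl((252,478),.083),tl((334,478),.083))
print('stage corner side edge',tl((570,110),.05),'carrier edge',tl((495,350),.058),'stop rear',tl((513,300),.06),'stop front',tl((562,245),.06))
```

```text
slot [ 34.2 -10.7] [34.3  9.2] down [  9.4 -11. ] [9.5 8.6]
head bottom [30.1 -8.5] [30.1  6. ] top [14.3 -9.2] [14.3  6. ]
stage corner side edge [78.8 52.3] carrier edge [32.9 39. ] stop rear [43.3 41.6] stop front [54.1 50.4]
```

Run:
```python
from h import *
T=tool(); W=env.read_camera('wrist'); Ti=np.linalg.inv(T)
g=W['pixels'].mean(2)
for r in (146,152,158,166,172,200): print(r,g[r,338:372].astype(int).tolist())
for r in (152,):
  print([ (c,np.round((Ti@np.r_[onz(W,(c,r),.058,T),1])[1]*1000,1)) for c in (342,344,346,348,350,352)])
```

```text
146 [229, 229, 228, 228, 227, 228, 228, 227, 227, 208, 135, 76, 72, 86, 111, 159, 201, 215, 217, 215, 216, 215, 216, 214, 211, 209, 203, 206, 201, 203, 195, 178, 204, 228]
152 [232, 232, 231, 229, 231, 232, 231, 231, 223, 183, 107, 70, 80, 83, 123, 176, 209, 216, 212, 217, 216, 217, 216, 214, 209, 207, 203, 204, 203, 197, 177, 172, 222, 234]
158 [231, 230, 230, 231, 231, 231, 231, 230, 215, 137, 74, 72, 80, 106, 153, 192, 209, 212, 212, 216, 215, 215, 212, 213, 209, 208, 201, 203, 201, 189, 173, 195, 195, 184]
166 [231, 232, 232, 232, 232, 232, 232, 224, 179, 103, 67, 77, 85, 124, 176, 205, 212, 211, 212, 214, 214, 211, 211, 210, 203, 203, 202, 205, 199, 175, 138, 143, 149, 145]
172 [136, 136, 138, 136, 141, 139, 140, 125, 85, 60, 57, 64, 84, 109, 143, 187, 194, 184, 162, 153, 154, 170, 199, 205, 203, 201, 199, 193, 170, 134, 144, 152, 149, 154]
200 [109, 108, 106, 106, 106, 96, 66, 45, 42, 36, 38, 38, 34, 37, 36, 39, 39, 36, 39, 37, 34, 37, 35, 36, 33, 30, 52, 83, 109, 119, 115, 112, 111, 112]
[(342, np.float64(36.6)), (344, np.float64(37.8)), (346, np.float64(39.0)), (348, np.float64(40.1)), (350, np.float64(41.3)), (352, np.float64(42.5))]
```

The dark band between plate and stop is about 2 mm, so home isn't certain. I'll settle it before inserting by pressing the T-head flat on the bare pad and nudging the plate forward.

>>> {"method": "move_arm", "body": {"targets": [[[0,-20,0],[0,0,0],1],[[0,-38,2],[0,0,0],1],[[0,-38,8],[0,0,0],1],[[0,-38,12],[0,0,0],1],[[0,-38,13],[0,0,0],1]]}}

```text
clock: 15.58
tcp_pos: [0.515, -0.2005, 0.1161]
orientation: [0.0, -0.616, 0.788, 0.0]
wrist_force: [-1.1, 1.3, 3.3]
finger_gap: 0.011
grip_force: 60.4
```

>>> {"method": "move_arm", "body": {"targets": [[[0,0,0],[0,0,0],1],[[0,0,1],[0,0,0],1]]}}

```text
clock: 15.82
tcp_pos: [0.516, -0.2008, 0.1161]
orientation: [0.001, -0.616, 0.788, -0.001]
wrist_force: [-1.4, 3.2, 10.5]
finger_gap: 0.0111
grip_force: 61.2
```

>>> {"method": "move_arm", "body": {"targets": [[[0,3,0.5],[0,0,0],1],[[0,6,0.5],[0,0,0],1],[[0,6,0.5],[0,0,0],1]]}}

```text
clock: 16.2
tcp_pos: [0.512, -0.2003, 0.1161]
orientation: [0.002, -0.616, 0.788, -0.002]
wrist_force: [3.8, 0.7, 6.6]
finger_gap: 0.011
grip_force: 60.8
```

>>> {"method": "move_arm", "body": {"targets": [[[0,3,0.5],[0,0,0],1],[[0,5,0.5],[0,0,0],1],[[0,5,0.5],[0,0,0],1]]}}

```text
clock: 16.58
tcp_pos: [0.508, -0.1997, 0.1161]
orientation: [0.002, -0.616, 0.788, -0.003]
wrist_force: [3.5, -2.0, 8.0]
finger_gap: 0.011
grip_force: 61.0
```

>>> {"method": "move_arm", "body": {"targets": [[[0,0,-8],[0,0,0],1],[[0,14,-15],[0,0,0],1],[[0,28,-15],[0,0,0],1],[[0,28,-15],[0,0,0],1],[[0,28,-15],[0,0,0],1]]}}

```text
clock: 17.2
tcp_pos: [0.4775, -0.1914, 0.1286]
orientation: [0.0, -0.616, 0.788, 0.0]
wrist_force: [-0.2, 0.1, -3.2]
finger_gap: 0.0114
grip_force: 59.3
```

Run:
```python
from h import *
T=tool(); W=env.read_camera('wrist'); Ti=np.linalg.inv(T)
s=env.get_state(); print(s['clock'],s['tcp_pos'],s['wrist_force']); plan([.479,-.1918,.1291],256.3)
g=W['pixels'].mean(2)
for r in (146,152,158,200): print(r,g[r,338:372].astype(int).tolist())
c=W['pixels'][60:260,180:380][:,:,::-1]
a=cv2.resize(c,(600,600),interpolation=cv2.INTER_CUBIC); cv2.imwrite('pics/w6.png',cv2.convertScaleAbs(a,alpha=1.2))
```

```text
17.25 [ 0.47783264 -0.19152238  0.12868289] [-0.86481402 -0.37004838 -3.46670682]
plan [-0.0, -1.2, -0.4] [-0.0, 0.0, -0.02] yaw now -103.9
146 [227, 229, 229, 229, 229, 228, 207, 125, 71, 76, 84, 114, 164, 203, 216, 217, 216, 217, 217, 216, 216, 212, 208, 206, 204, 203, 201, 194, 176, 200, 229, 234, 234, 235]
152 [231, 231, 231, 232, 231, 223, 175, 101, 72, 82, 86, 126, 180, 212, 215, 215, 215, 215, 217, 216, 213, 210, 205, 205, 202, 202, 196, 177, 170, 221, 231, 234, 233, 233]
158 [231, 232, 231, 231, 230, 215, 132, 72, 72, 83, 109, 157, 197, 213, 213, 213, 214, 216, 216, 215, 215, 210, 204, 205, 203, 202, 192, 174, 203, 219, 194, 177, 195, 223]
200 [104, 106, 98, 69, 47, 39, 37, 38, 38, 36, 40, 37, 38, 37, 34, 33, 40, 35, 38, 29, 34, 29, 35, 41, 71, 107, 114, 115, 115, 111, 113, 114, 114, 112]
```

View pics/w6.png

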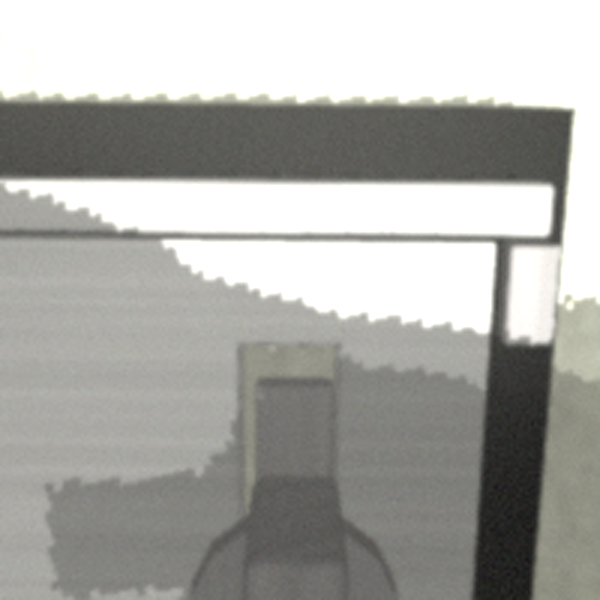

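The band is unchanged after the nudge, so the plate was already against its stops. The slot is at crop 238–340 and the head at 257–333, so shift about 1 mm to the rear and insert.

>>> {"method": "move_arm", "body": {"targets": [[[0,-1,4],[0,0,0],1],[[0,-1,14],[0,0,0],1],[[0,-1,24],[0,0,0],1],[[0,-1,34],[0,0,0],1],[[0,-1,42],[0,0,0],1]]}}

```text
clock: 17.88
tcp_pos: [0.4784, -0.1915, 0.0857]
orientation: [-0.0, -0.616, 0.788, 0.0]
wrist_force: [-0.1, 0.6, -4.0]
finger_gap: 0.0114
grip_force: 59.3
```

>>> {"method": "move_arm", "body": {"targets": [[[0,0,3],[0,0,0],1],[[0,0,5],[0,0,0],1],[[0,0,6],[0,0,0],1],[[0,0,6.5],[0,0,0],1]]}}

```text
clock: 18.38
tcp_pos: [0.4789, -0.1917, 0.0805]
orientation: [0.0, -0.616, 0.788, -0.0]
wrist_force: [0.5, -0.1, -2.7]
finger_gap: 0.0112
grip_force: 59.2
```

>>> {"method": "move_arm", "body": {"targets": [[[0,0,0.7],[0,0,0],1],[[0,0,1],[0,0,0],1],[[0,0,1],[0,0,0],1]]}}

```text
clock: 18.75
tcp_pos: [0.4791, -0.1918, 0.08]
orientation: [0.0, -0.616, 0.788, -0.0]
wrist_force: [-1.9, 0.5, 5.4]
finger_gap: 0.0113
grip_force: 60.6
```

>>> {"method": "move_arm", "body": {"targets": [[[0,0,-1],[0,0,1],1],[[0,0,-1],[0,0,2],1],[[0,0,-1],[0,0,3],1],[[0,0,-1],[0,0,4],1],[[0,0,-1],[0,0,5],1]]}}

```text
clock: 19.38
tcp_pos: [0.4789, -0.1919, 0.0801]
orientation: [0.0, -0.223, 0.975, -0.0]
wrist_force: [-0.3, -0.2, -1.0]
finger_gap: 0.011
grip_force: 59.5
```

>>> {"method": "move_arm", "body": {"targets": [[[0,0,0],[0,0,1],1],[[0,0,0],[0,0,2],1],[[0,0,0],[0,0,3],1],[[0,0,0],[0,0,4],1],[[0,0,0],[0,0,4],1]]}}

```text
clock: 20.0
tcp_pos: [0.4789, -0.1918, 0.0801]
orientation: [0.0, 0.12, 0.993, 0.0]
wrist_force: [0.0, 0.3, -1.9]
finger_gap: 0.0114
grip_force: 59.6
```

Run:
```python
from h import *
s=env.get_state(); print(s['clock'],s['tcp_pos'],s['wrist_force'],s['ft_torque'],s['finger_gap']); plan([.4795,-.1915,.0802],166.3)
```

```text
20.0 [ 0.47892613 -0.19175744  0.08009186] [ 0.00992126  0.25894827 -1.91655824] [-0.01296235 -0.05957609  0.04085433] 0.011371464055700106
plan [-0.5, 0.4, -0.1] [0.0, 0.0, -0.01] yaw now 166.2
```

>>> {"method": "move_arm", "body": {"targets": [[[0,0,0.5],[0,0,0],1],[[0,0,0.5],[0,0,0],1],[[0,0,0.5],[0,0,0],-1],[[0,0,0.5],[0,0,0],-1],[[0,0,0.5],[0,0,0],-1]]}}

```text
clock: 20.62
tcp_pos: [0.4788, -0.1917, 0.0797]
orientation: [0.0, 0.121, 0.993, 0.0]
wrist_force: [0.3, 0.2, 0.1]
finger_gap: 0.0652
grip_force: 0.0
```

>>> {"method": "move_arm", "body": {"targets": [[[0,0,0],[0,0,0],-1],[[0,0,0],[0,0,0],-1],[[0,0,-30],[0,0,0],-1],[[0,0,-80],[0,0,0],-1],[[0,0,-130],[0,0,0],-1]]}}

```text
clock: 21.25
tcp_pos: [0.4784, -0.1915, 0.2109]
orientation: [-0.0, 0.121, 0.993, 0.0]
wrist_force: [0.8, -0.3, 0.6]
finger_gap: 0.0853
grip_force: 0.0
```

>>> {"method": "move_arm", "body": {"targets": [[[20,0,-20],[0,0,0],-1],[[40,0,-20],[0,0,0],-1],[[40,0,-20],[0,0,0],-1],[[40,0,-20],[0,0,0],-1]]}}

```text
clock: 21.75
tcp_pos: [0.4403, -0.1822, 0.2296]
orientation: [0.0, 0.121, 0.993, 0.0]
wrist_force: [0.3, 0.5, -0.3]
finger_gap: 0.0853
grip_force: 0.0
```

Run:
```python
from h import *
s=env.get_state(); print(s['clock'],s['tcp_pos'],s['wrist_force'],s['finger_gap'])
W,T=look(['stage','stage_slot','carrier_pad','sample','key'],'w7.png')
p=env.read_camera('side')
for t in ['carrier_pad','key','small_key','bottle','jar','flange','sample_box']: print(t,[(np.round(d['centre'],3).tolist(),round(d['confidence'],2)) for d in env.landmark_of(t,p)][:4])
```

```text
21.75 [ 0.44033607 -0.18223399  0.22963479] [ 0.28218731  0.46357232 -0.30140315] 0.08534575168077033
stage [([0.5159, -0.1997, 0.0585], 0.69), ([0.5402, -0.2079, -0.0], 0.56)]
stage_slot []
carrier_pad [([0.519, -0.1989, 0.0573], 0.68)]
sample [([0.566, -0.2118, 0.0642], 0.92)]
key [([0.4743, -0.1934, 0.0566], 0.84)]
carrier_pad [([0.522, -0.201, 0.061], 0.67)]
key [([0.53, 0.107, 0.039], 0.87), ([0.477, -0.19, 0.057], 0.67), ([0.542, 0.332, 0.039], 0.67)]
small_key [([0.603, 0.215, 0.047], 0.74)]
bottle [([0.562, 0.006, 0.003], 0.73)]
jar [([0.705, 0.233, -0.001], 0.94), ([0.52, -0.199, 0.056], 0.71)]
flange [([0.414, 0.003, -0.0], 0.73)]
sample_box [([0.758, 0.003, -0.0], 0.67)]
```

View pics/w7.png

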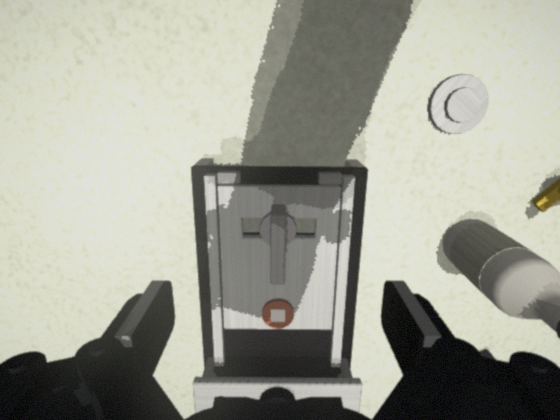

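The collar is centred on the slot at (278,227) and the bar stands square across it. The plate is against its stops, the puck at (277,313) is untouched, and the gripper is clear. Handing in.

```bash
python3 -c "
from h import *
print(env.hand_in())"
```

```text
the job is handed in; nothing more can be done
None
```

The carrier is drawn home, and the larger key is inserted, turned a quarter turn and released. The last picture shows this, with the puck and other objects undisturbed; the job is handed in, but no verdict came back.

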